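# Push a board rack through the sprung gate into the test dock

### The arm

A 6-joint arm with a two-finger parallel gripper is mounted at the origin on the work surface. World frame = base frame: x ahead of the robot, y to its left, z up, the work surface at z = 0. Lengths are in m, angles in rad, forces in N, time in s.
With the tool pointing down it reaches from about 0.35 to 0.725 m from the base axis. Payload 4.3 kg.
Tool frame: the origin (TCP) lies at the centre of the arm's flange, where the gripper is bolted on; the fingertips stand ahead of it and the grasp point (between the pads) lies 155 mm ahead of it (r.tcp_to_tips is the z of the fingertips in the tool frame, in m); z points along the fingers, y is the line along which they close (so a half turn about z gives the same grasp; the last joint's range is limited). The gripper opens to 85 mm and grips with 20 to 120 N. Pads are 22 mm wide; open, the fingers measure 114 mm over their backs; the gripper's body (76 mm by 85 mm) begins 54 mm behind the grasp point. The pads swing forward as they close: fully open they stand 13 mm farther back than shut.
Start: joints at [1.022, 0.377, 0.081, 1.274, 0, 1.46], TCP at [0.244, 0.521, 0.405] pointing down, gripper open.
Joint ranges: [-2.72, 2.72], [-0.84, 1.66], [-1.02, 1.22], [-1.77, 2.12], [-1.37, 1.28], [-3.14, 3.14]. Speed limits (rad/s): [2.57, 2.57, 3.14, 3.14, 3.14, 3.14].

### API

Orientations are given as a 3x3 rotation matrix whose columns are the frame's x, y, z axes.
In Python, from bench import r gives the robot as it stands. The module is installed in compiled form; this text tells all that it offers.
- The arm moves only by the tool apply_moves, never from a script. Its argument "series" is a list of rows, each an object of numbers: "x", "y", "z": the shift along the tool's x, y, z each as a share of 3 cm, from -1 to 1; "ax", "ay", "az": the turn, a rotation vector about the tool's x, y, z each as a share of pi rad, from -1 to 1; "grip": the closure, from 0 (fully open) to 1 (shut). A call has 1 to 8 rows; each row shifts and turns the commanded pose from where the row before left it, along the tool's axes as they then stand; what a row does not reach is not made up. A row lasts 1/10 s, in which the tool goes at most 50 mm and 8.59 degrees, less where a joint would pass 70% of its speed; a pose out of reach is approached as far as the arm can. A call with a number of a shift or a turn outside -1 to 1 is refused whole. A call with a gripper value outside its range is refused whole. The fingers move at their own pace and stop on an object; "force" is the grip in N (left out, the last holds). Time passes only in rows, so rows that do not move let the fingers close. It gives the time, the measured TCP pose, the force, the opening and the grip force at its end, in the units of the state.
- r.state(): the state, without advancing time (a new reading comes with each control period).
- r.get_image(name): name is "scene" or "top"; returns a dict with "color" (480x640x3 uint8, blue, green, red), "intrinsics" (3x3 intrinsics, pixels), "dist" ([k1, k2, p1, p2, k3] as OpenCV has them; the pictures are not rectified), "origin" and "rotation" of the camera in the world. Camera axes: x right, y down, z forward; pixel columns grow to the right and rows downward; lengths in m; the calibration is good to about 2 mm. A picture is of the moment at which its call begins. There is no depth.
- r.close_job(): hands the job in; it is judged then, once.
The state is a dict: "clock": time; "q": joint angles; "joint_vel": joint speeds; "joint_efforts": joint torques, N m; "eef_pos": TCP position; "tcp_rot": TCP orientation; "contact_force": force on the tool from outside, world axes, zero at the start; "wrist_torque": the same for the moment, N m; "grip_width": finger opening in m; "grip_force": force on a finger pad.
Only numpy, scipy, OpenCV 4.12 (cv2) and the standard library are available. Lean on these libraries where they do the work, as an engineer would, in place of code of your own. Each camera call takes 0.05 s, during which the arm holds its last target. There are 200 camera calls.

### The job

Press the treadle beside the chute down with one fingertip so that the hinged gate drops out of the lane and, keeping it held down, push the board rack in the lane along with the other fingertip, past the gate and fully home against the end stop; then let the gate spring shut behind it and move clear. Only press and push: do not lift or tip the rack, do not let the rack and the gate blade press on each other, and leave the other things on the bench where they are.

Things in the scene. Friction and masses are not known exactly. Their poses are not given: they have to be found in the camera images.
- chute: Fixed metal chute. Its lane runs along its own +y (the rack travels to +y); +x points to the treadle side, z up; origin on the bench under the lane's centre line. Deck top 60 mm above the bench, 60 mm wide between walls 6 mm thick that rise 20 mm above the deck. Open entry end at y = -150 mm, end stop face at y = +175 mm. Grey docking head behind it: 125 mm tall, y 183 to 253, x -45 to 105 mm.
- gate_line (a point): Point on the deck at the lane's centre where the gate blade crosses the lane (chute frame 0, 60, 60 mm). Axes as the chute. The blade is a 5 mm thick steel plate across the lane in a slot in the deck.
- home (a point): Point on the deck where the rack's origin lies when the rack is fully home against the end stop (chute frame 0, 140, 60 mm); the rack's rear face is then 45 mm past the gate line. Axes as the chute.
- gate (a joint): Angle of the hinged gate: 0 shut (blade stands up in the lane, spring-held), 0.40 rad fully open at a hard stop (blade 6 mm below the deck); the blade clears the deck from about 0.32 rad. Blade and treadle are one part, on a hinge rod parallel to the lane at chute x = 100 mm, 70 mm above the bench. Pressing at chute x = 62 mm takes about 2.5 N at first, 6 N fully open; let go, it springs shut.
- treadle (a point): Point on the top of the treadle beside the gate line, 38 mm from the hinge (chute x = 62 mm when open); moves with it. The treadle is a flat plate beside the lane: chute x from 44 mm to the hinge at 100, y from -128 to +130 mm. Shut, it slopes up towards the lane (lane-side edge about 96 mm above the bench); pressed fully open it is level, its top 74 mm above the bench.
- rack: The loose grey board rack in the lane, holding five upright green circuit boards fixed in it: 54 mm wide (its x), 70 mm long (its y, along the lane), 40 mm tall, with flat upright end plates, 0.18 to 0.35 kg. Origin at the centre of its underside; its +y points towards the end stop. It starts before the gate, front end 15 to 60 mm short of the gate line.
- spare_rack: A second rack of the same kind standing on the bench beside the chute on the robot's side; origin under its centre; loose, a bystander to be left where it is
- jar: Small amber jar, 42 mm across, 55 mm tall, origin under its centre; loose, a bystander to be left where it is
- screwdriver: Screwdriver lying on the bench beyond the treadle, 160 mm long along its x; loose, a bystander to be left where it is
- reel: Black component reel lying flat, 76 mm across, 13 mm thick; loose, a bystander to be left where it is
- duster: Upright aluminium spray can beyond the docking head, 52 mm across, 120 mm tall; loose, a bystander to be left where it is
- brush: Wooden cleaning brush lying on the bench before the lane entry, 140 mm long along its x; loose, a bystander to be left where it is
- parts_tray: Black open parts tray 80 x 60 x 22 mm on the bench; loose, a bystander to be left where it is
Not all that is in view belongs to the job. What is shaped like the rack but yellow is not meant.

How it is judged:
On the way, in this order (a step that is already met when the one before it is completed fails the run):
1. a fingertip holds the gate open while the rack is still before it (value of joint gate above 0.3 rad and contact force between the fingers and gate above 0.3 N and y of rack in the frame of gate_line below -0.036 m), for 0.2 s.
2. the rack is halfway through the gate, pushed along its deck with the gate held open by a finger (value of joint gate above 0.3 rad and contact force between the fingers and gate above 0.3 N and y of rack in the frame of gate_line between -0.025 and 0.03 m), for 0.1 s.
3. the rack is past the gate and home at the end stop, the gate still held open by a finger (value of joint gate above 0.3 rad and contact force between the fingers and gate above 0.3 N and y of rack in the frame of home between -0.006 and 0.006 m and x of rack in the frame of home between -0.008 and 0.008 m and z of rack in the frame of home between -0.004 and 0.005 m), for 0.1 s.
At the end, for the whole second after the job is handed in: The rack stands flat on the deck, at rest, its origin within 6 mm along the lane and 8 mm across it of the home point, and the gate has sprung shut behind it (joint below 0.04 rad) (y of rack in the frame of home between -0.006 and 0.006 m and x of rack in the frame of home between -0.008 and 0.008 m and z of rack in the frame of home between -0.004 and 0.005 m and value of joint gate below 0.04 rad and linear speed of rack below 0.01 m/s and angle between rack's own z axis and vertical below 0.05 rad); the robot touches nothing.
It fails at once if the board rack is lifted, carried or tipped (z of rack in the frame of chute above 0.07 m or angle between rack's own z axis and vertical above 0.15 rad).
It fails at once if the gate blade presses on the board rack (or the rack is run against it) (contact force between rack and gate above 1 N).
It fails at once if another loose thing on the bench is shoved more than 15 mm (distance of any of spare_rack, jar, screwdriver, reel, duster, brush, parts_tray from where it was at the start of the episode above 0.015 m).
It also fails if it takes over 45 s, if anything falls off the work surface, if the arm or the gripper's body presses on something with over 40 N, if the wrist force passes 120 N, or if a joint passes its speed limit or range.

## Working session

There is one attempt and no reset: what is moved stays moved. The work goes in short steps, Python scripts to look and compute and a tool call to move; the robot and the scene stay as the last step left them, time stands still between calls to the robot, and variables do not carry over. Pictures are saved under pics/ and viewed, at most 10 in all, crops included, and the job is handed in when it is done.

Besides the shell and the picture viewer there is one more tool, called by a JSON object that holds its "method" and its "body", one argument or row to a line. apply_moves: Moves the arm, as the interface text tells. Its arguments: {"type":"object","properties":{"series":{"type":"array","items":{"type":"object","properties":{"x":{"type":"number"},"y":{"type":"number"},"z":{"type":"number"},"ax":{"type":"number"},"ay":{"type":"number"},"az":{"type":"number"},"grip":{"type":"number"}}}},"force":{"type":"number"}},"required":["series"]}

```bash
mkdir -p pics; python3 - <<'E'
from bench import r
import cv2,pickle
s=r.state();print(s, r.tcp_to_tips)
for n in("scene","top"):
    d=r.get_image(n);cv2.imwrite(f"pics/{n}0.png",d["color"]);print(n,d["intrinsics"],d["dist"],d["origin"],d["rotation"])
    pickle.dump(d,open(n+".pkl","wb"))
E
```

```text
{'clock': 0.0, 'q': array([1.02171588e+00, 3.78103656e-01, 7.96200325e-02, 1.27441944e+00,
       6.98507892e-06, 1.46051020e+00]), 'joint_vel': array([-2.33896650e-05, -4.96880751e-04, -3.41655090e-04, -2.82520288e-04,
        2.30165473e-03, -1.58965954e-03]), 'joint_efforts': array([-1.52352768e-03, -4.63607490e+01,  2.69871533e+01,  2.09308678e-02,
       -2.90880034e-04, -4.57523896e-06]), 'eef_pos': array([0.24411344, 0.52027074, 0.40373507]), 'tcp_rot': array([[-9.05264419e-01,  4.24847160e-01, -1.10546850e-03],
       [ 4.24848532e-01,  9.05262674e-01, -1.79340749e-03],
       [ 2.38815292e-04, -2.09316465e-03, -9.99997781e-01]]), 'contact_force': array([-0.27270675, -0.44537555,  0.46298033]), 'wrist_torque': array([-0.00899593,  0.01779574,  0.04441231]), 'grip_force': 0.0, 'grip_width': 0.08539234863159509} 0.1734
scene [[554.25556429   0.         319.70866875]
 [  0.         554.25556429 245.3489931 ]
 [  0.           0.           1.        ]] [-0.1680311  0.         0.         0.         0.       ] [ 1.03640027 -0.64032409  0.85421425] [[ 0.81398861  0.3816513  -0.43790962]
 [ 0.58080959 -0.54654943  0.60327766]
 [-0.00909755 -0.74540325 -0.66655175]]
top [[577.59598617   0.         316.03070424]
 [  0.         577.59598617 244.48638673]
 [  0.           0.           1.        ]] [-0.09015788  0.          0.          0.          0.        ] [0.32635001 0.06068344 1.12887747] [[ 0.008274   -0.98328163  0.18190321]
 [-0.99985982 -0.00548713  0.01581858]
 [-0.01455599 -0.1820086  -0.9831892 ]]
```

View pics/scene0.png

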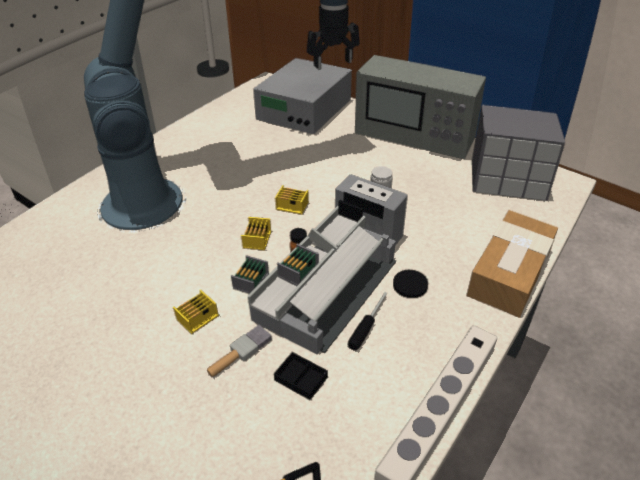

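View pics/top0.png

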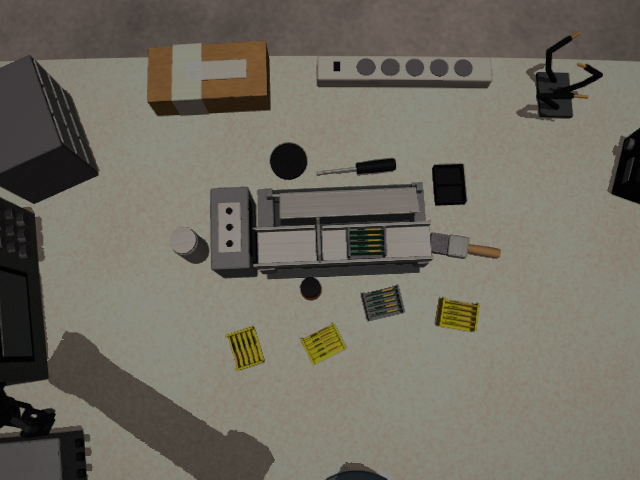

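The scene view shows the rack at about (298,262) in the lane, with the treadle beside it. In the top view the lane runs leftwards (world +y). The blade is at column ~320, the rack spans columns 347–385 near row 241, the docking head is at (232,230), and the treadle spans (277–420, 203). I'll enlarge the chute for point picking.

```bash
python3 - <<'E'
import cv2
a=cv2.imread("pics/top0.png")[170:290,200:450];cv2.imwrite("pics/topc.png",cv2.resize(a,None,fx=3.2,fy=3.2,interpolation=cv2.INTER_CUBIC))
E
```

```text
(no output)
```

View pics/topc.png

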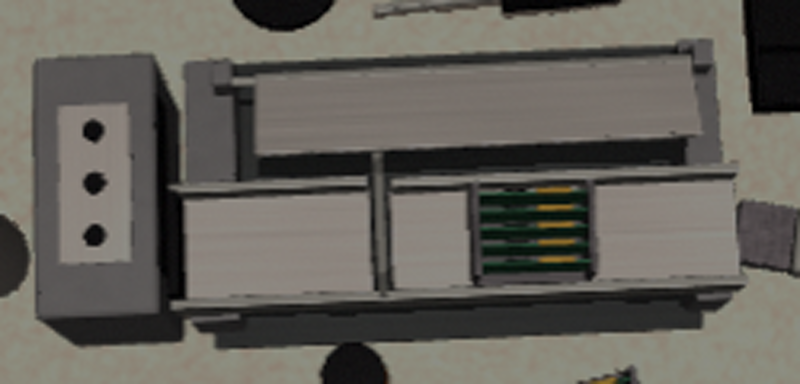

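```bash
cat > h.py <<'E'
import numpy as np,cv2,pickle
from scipy.optimize import least_squares
def proj(d,P):
    R=np.array(d["rotation"]).T;t=-R@np.array(d["origin"])
    return cv2.projectPoints(np.array(P,float),cv2.Rodrigues(R)[0],t,np.array(d["intrinsics"]),np.array(d["dist"]))[0][:,0]
def ray_at_z(d,uv,z):
    p=cv2.undistortPoints(np.array(uv,float).reshape(-1,1,2),np.array(d["intrinsics"]),np.array(d["dist"]))[:,0]
    v=np.c_[p,np.ones(len(p))]@np.array(d["rotation"]).T;o=np.array(d["origin"])
    return o+v*((z-o[2])/v[:,2])[:,None]
def Rz(a): c,s=np.cos(a),np.sin(a);return np.array([[c,-s,0],[s,c,0],[0,0,1]])
def c2w(p,P): return np.array(P,float)@Rz(p[2]).T+[p[0],p[1],0]
def w2c(p,P): return (np.array(P,float)-[p[0],p[1],0])@Rz(p[2])
E
python3 - <<'E'
from h import *
d=pickle.load(open("top.pkl","rb"))
px=lambda L:np.array(L,float)/3.2+[200,170]-0.35
C=np.array([[105,253,125],[105,183,125],[-45,183,125],[-45,253,125],[33,-150,80],[-33,-150,80]])/1e3
uv=px([[35,62],[155,55],[157,308],[37,318],[738,169],[743,285]])
f=lambda p:(proj(d,c2w(p,C))-uv).ravel()
s=least_squares(f,[.45,.05,0]);p=s.x;print(p,s.fun.reshape(-1,2).round(1));np.save("p.npy",p)
print("rack top corners",w2c(p,ray_at_z(d,px([[593,181],[595,285],[472,183],[475,285]]),.1)).round(4))
print("blade top ~z85",w2c(p,ray_at_z(d,px([[379,180],[380,290]]),.08)).round(4))
print("treadle edge corners",w2c(p,ray_at_z(d,px([[255,155],[700,135]]),.096)).round(4))
print("target mid", c2w(p,[[.033,-.09,.2]]), np.degrees(p[2]))
E
```

```text
[0.52254921 0.0130724  0.04461397] [[-0.9 -1.6]
 [ 0.  -1. ]
 [ 0.6  2. ]
 [-1.4  0.4]
 [ 0.3  0.6]
 [ 1.3 -0.7]]
rack top corners [[ 0.026  -0.0624  0.1   ]
 [-0.0339 -0.06    0.1   ]
 [ 0.0275  0.0065  0.1   ]
 [-0.0313  0.0076  0.1   ]]
blade top ~z85 [[ 0.0357  0.0594  0.08  ]
 [-0.0289  0.0612  0.08  ]]
treadle edge corners [[ 0.0497  0.13    0.096 ]
 [ 0.0514 -0.126   0.096 ]]
target mid [[ 0.5595303  -0.07536627  0.2       ]] 2.556192186430966
```

{"method": "apply_moves", "body": {
  "series": [
    {"az": 0.0433, "grip": 0.34},
    {"az": 0.0433, "grip": 0.34},
    {"az": 0.0433, "grip": 0.34},
    {"az": 0.0433, "grip": 0.34},
    {"az": 0.0433, "grip": 0.34},
    {"az": 0.0433, "grip": 0.34},
    {"az": 0.0433, "grip": 0.34},
    {"az": 0.0433, "grip": 0.34}
  ],
  "force": 60
}}

```text
invalid input at $.series[0]: expected keys x, y, z, ax, ay, az, grip
```

{"method": "apply_moves", "body": {
  "series": [
    {"x": -0.95, "y": 0.45, "grip": 0.34},
    {"x": -0.95, "y": 0.45, "grip": 0.34},
    {"x": -0.95, "y": 0.45, "grip": 0.34},
    {"x": -0.95, "y": 0.45, "grip": 0.34},
    {"x": -0.95, "y": 0.45, "grip": 0.34},
    {"x": -0.95, "y": 0.45, "grip": 0.34},
    {"x": -0.95, "y": 0.45, "grip": 0.34}
  ]
}}

```text
invalid input at $.series[0]: expected keys x, y, z, ax, ay, az, grip
```

{"method": "apply_moves", "body": {
  "series": [
    {"x": -0.95, "y": 0.45, "grip": 0.34},
    {"x": -0.95, "y": 0.45, "grip": 0.34},
    {"x": -0.95, "y": 0.45, "grip": 0.34},
    {"x": -0.95, "y": 0.45, "grip": 0.34},
    {"x": -0.95, "y": 0.45, "grip": 0.34},
    {"x": -0.95, "y": 0.45, "grip": 0.34},
    {"x": -0.95, "y": 0.45, "grip": 0.34}
  ]
}}

```text
invalid input at $.series[0]: expected keys x, y, z, ax, ay, az, grip
```

{"method": "apply_moves", "body": {
  "series": [
    {"x": -0.95, "y": 0.45, "grip": 0.34},
    {"x": -0.95, "y": 0.45, "grip": 0.34},
    {"x": -0.95, "y": 0.45, "grip": 0.34},
    {"x": -0.95, "y": 0.45, "grip": 0.34},
    {"x": -0.95, "y": 0.45, "grip": 0.34},
    {"x": -0.95, "y": 0.45, "grip": 0.34},
    {"grip": 0.34}
  ]
}}

```text
invalid input at $.series[0]: expected keys x, y, z, ax, ay, az, grip
```

All keys are required in every row.

{"method": "apply_moves", "body": {
  "series": [
    {"x": 0, "y": 0, "z": 0, "ax": 0, "ay": 0, "az": 0.0433, "grip": 0.34},
    {"x": 0, "y": 0, "z": 0, "ax": 0, "ay": 0, "az": 0.0433, "grip": 0.34},
    {"x": 0, "y": 0, "z": 0, "ax": 0, "ay": 0, "az": 0.0433, "grip": 0.34},
    {"x": 0, "y": 0, "z": 0, "ax": 0, "ay": 0, "az": 0.0433, "grip": 0.34},
    {"x": 0, "y": 0, "z": 0, "ax": 0, "ay": 0, "az": 0.0433, "grip": 0.34},
    {"x": 0, "y": 0, "z": 0, "ax": 0, "ay": 0, "az": 0.0433, "grip": 0.34},
    {"x": 0, "y": 0, "z": 0, "ax": 0, "ay": 0, "az": 0.0433, "grip": 0.34},
    {"x": 0, "y": 0, "z": 0, "ax": 0, "ay": 0, "az": 0.0433, "grip": 0.34}
  ],
  "force": 60
}}

```text
clock: 0.9
eef_pos: [0.2442, 0.5204, 0.4041]
tcp_rot: [[-0.038, 0.999, -0.001], [0.999, 0.038, -0.001], [-0.001, -0.001, -1.0]]
contact_force: [0.0, -0.2, 0.3]
grip_width: 0.0566
grip_force: 0.0
```

{"method": "apply_moves", "body": {
  "series": [
    {"x": -0.95, "y": 0.45, "z": 0, "ax": 0, "ay": 0, "az": 0, "grip": 0.34},
    {"x": -0.95, "y": 0.45, "z": 0, "ax": 0, "ay": 0, "az": 0, "grip": 0.34},
    {"x": -0.95, "y": 0.45, "z": 0, "ax": 0, "ay": 0, "az": 0, "grip": 0.34},
    {"x": -0.95, "y": 0.45, "z": 0, "ax": 0, "ay": 0, "az": 0, "grip": 0.34},
    {"x": -0.95, "y": 0.45, "z": 0, "ax": 0, "ay": 0, "az": 0, "grip": 0.34},
    {"x": -0.95, "y": 0.45, "z": 0, "ax": 0, "ay": 0, "az": 0, "grip": 0.34},
    {"x": -0.95, "y": 0.45, "z": 0, "ax": 0, "ay": 0, "az": 0, "grip": 0.34}
  ]
}}

```text
clock: 1.6
eef_pos: [0.3477, 0.3241, 0.4043]
tcp_rot: [[-0.044, 0.999, -0.001], [0.999, 0.044, -0.0], [-0.0, -0.001, -1.0]]
contact_force: [0.1, -0.5, 0.7]
grip_width: 0.0564
grip_force: 0.0
```

{"method": "apply_moves", "body": {
  "series": [
    {"x": -0.95, "y": 0.45, "z": 0, "ax": 0, "ay": 0, "az": 0, "grip": 0.34},
    {"x": -0.95, "y": 0.45, "z": 0, "ax": 0, "ay": 0, "az": 0, "grip": 0.34},
    {"x": -0.95, "y": 0.45, "z": 0, "ax": 0, "ay": 0, "az": 0, "grip": 0.34},
    {"x": -0.95, "y": 0.45, "z": 0, "ax": 0, "ay": 0, "az": 0, "grip": 0.34},
    {"x": -0.95, "y": 0.45, "z": 0, "ax": 0, "ay": 0, "az": 0, "grip": 0.34},
    {"x": -0.95, "y": 0.45, "z": 0, "ax": 0, "ay": 0, "az": 0, "grip": 0.34},
    {"x": -0.95, "y": 0.45, "z": 0, "ax": 0, "ay": 0, "az": 0, "grip": 0.34}
  ]
}}

```text
clock: 2.3
eef_pos: [0.4508, 0.1289, 0.4043]
tcp_rot: [[-0.044, 0.999, -0.001], [0.999, 0.044, -0.0], [0.0, -0.001, -1.0]]
contact_force: [-0.3, -0.0, 0.1]
grip_width: 0.0562
grip_force: 0.0
```

{"method": "apply_moves", "body": {
  "series": [
    {"x": -0.95, "y": 0.45, "z": 0, "ax": 0, "ay": 0, "az": 0, "grip": 0.34},
    {"x": -0.95, "y": 0.45, "z": 0, "ax": 0, "ay": 0, "az": 0, "grip": 0.34},
    {"x": -0.95, "y": 0.45, "z": 0, "ax": 0, "ay": 0, "az": 0, "grip": 0.34},
    {"x": -0.95, "y": 0.45, "z": 0, "ax": 0, "ay": 0, "az": 0, "grip": 0.34},
    {"x": -0.95, "y": 0.45, "z": 0, "ax": 0, "ay": 0, "az": 0, "grip": 0.34},
    {"x": -0.95, "y": 0.45, "z": 0, "ax": 0, "ay": 0, "az": 0, "grip": 0.34},
    {"x": 0, "y": 0, "z": 0, "ax": 0, "ay": 0, "az": 0, "grip": 0.34}
  ]
}}

```text
clock: 3.0
eef_pos: [0.5403, -0.0401, 0.4039]
tcp_rot: [[-0.04, 0.999, 0.0], [0.999, 0.04, -0.001], [-0.001, 0.0, -1.0]]
contact_force: [-1.9, 0.6, -0.2]
grip_width: 0.0562
grip_force: 0.0
```

{"method": "apply_moves", "body": {
  "series": [
    {"x": -0.6, "y": 0.29, "z": 0, "ax": 0, "ay": 0, "az": 0, "grip": 0.34},
    {"x": -0.6, "y": 0.29, "z": 0, "ax": 0, "ay": 0, "az": 0, "grip": 0.34},
    {"x": 0, "y": 0, "z": 0.95, "ax": 0, "ay": 0, "az": 0, "grip": 0.34},
    {"x": 0, "y": 0, "z": 0.95, "ax": 0, "ay": 0, "az": 0, "grip": 0.34},
    {"x": 0, "y": 0, "z": 0.95, "ax": 0, "ay": 0, "az": 0, "grip": 0.34},
    {"x": 0, "y": 0, "z": 0.95, "ax": 0, "ay": 0, "az": 0, "grip": 0.34},
    {"x": 0, "y": 0, "z": 0, "ax": 0, "ay": 0, "az": 0, "grip": 0.34}
  ]
}}

```text
clock: 3.7
eef_pos: [0.5554, -0.0712, 0.2864]
tcp_rot: [[-0.044, 0.999, -0.009], [0.999, 0.044, 0.003], [0.003, -0.009, -1.0]]
contact_force: [-0.3, -0.1, -1.1]
grip_width: 0.0561
grip_force: 0.0
```

```bash
python3 - <<'E'
from bench import r
from h import *
s=r.state();p=np.load("p.npy");print(r.tcp_to_tips,w2c(p,[s["eef_pos"]]),s["contact_force"],np.degrees(np.arctan2(s["tcp_rot"][1,1],s["tcp_rot"][0,1]))-np.degrees(p[2]))
a=r.get_image("scene");pickle.dump(a,open("s1.pkl","wb"))
b=r.get_image("top");pickle.dump(b,open("t1.pkl","wb"))
A=cv2.resize(a["color"][150:360,220:440],None,fx=2.6,fy=2.6,interpolation=cv2.INTER_CUBIC)
cv2.imwrite("pics/s1.png",A)
cv2.imwrite("pics/t1.png",cv2.resize(b["color"][170:290,200:450],None,fx=3.2,fy=3.2,interpolation=cv2.INTER_CUBIC))
E
```

```text
0.1734 [[ 0.02902427 -0.08561068  0.28641543]] [-0.34850094 -0.06489319 -1.05896636] -0.018951672650103113
```

View pics/s1.png

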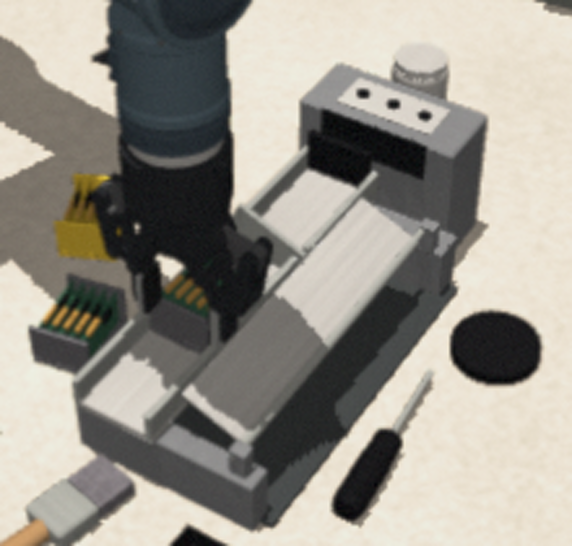

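The gripper hovers astride the lane wall. The left tip is at crop (150,305), behind the rack, and the right tip at (228,325), over the treadle. I'll check the finger positions against the projection.

```bash
python3 - <<'E'
from h import *
p=np.load("p.npy");a=pickle.load(open("s1.pkl","rb"))
for z in(.113,.118,.125):
    print(z,((proj(a,c2w(p,[[.029-.035,-.0856,z],[.029+.035,-.0856,z]]))-[220,150])*2.6).round())
uv=np.array([[150,305],[228,325]])/2.6+[220,150]
for z in(.113,.118): print(w2c(p,ray_at_z(a,uv,z)).round(4))
q=np.array([[82,408],[262,525]])/2.6+[220,150]
# check chute edges in scene: wall tops entry
print(((proj(a,c2w(p,[[-.033,-.15,.08],[.033,-.15,.08],[-.045,.183,.125],[.105,.183,.125],[.105,.253,.125]]))-[220,150])*2.6).round())
print(((proj(a,c2w(p,[[-.027,-.062,.1],[.027,-.062,.1]]))-[220,150])*2.6).round())
E
```

```text
0.113 [[146. 309.]
 [225. 346.]]
0.118 [[146. 304.]
 [224. 341.]]
0.125 [[145. 298.]
 [224. 334.]]
[[-0.0062 -0.0803  0.113 ]
 [ 0.0543 -0.0667  0.113 ]]
[[-0.0029 -0.0843  0.118 ]
 [ 0.0572 -0.0708  0.118 ]]
[[ 68. 379.]
 [140. 416.]
 [294.  98.]
 [449. 156.]
 [487. 113.]]
[[143. 293.]
 [202. 320.]]
```

View pics/t1.png

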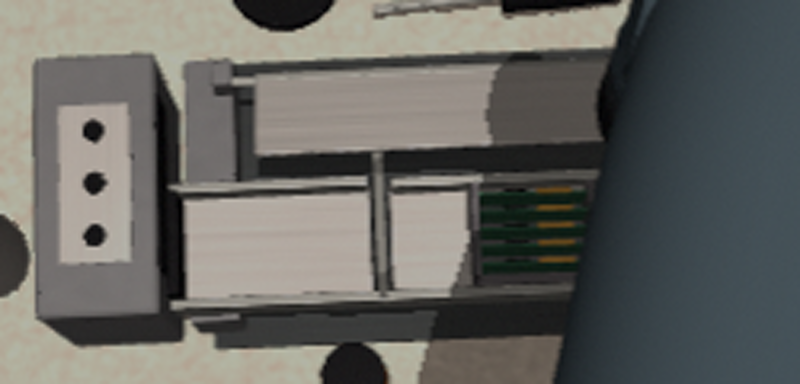

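```bash
python3 - <<'E'
import cv2
a=cv2.imread("pics/scene0.png")[170:350,245:415]
cv2.imwrite("pics/s0c.png",cv2.resize(a,None,fx=3.3,fy=3.3,interpolation=cv2.INTER_CUBIC))
E
```

```text
(no output)
```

View pics/s0c.png

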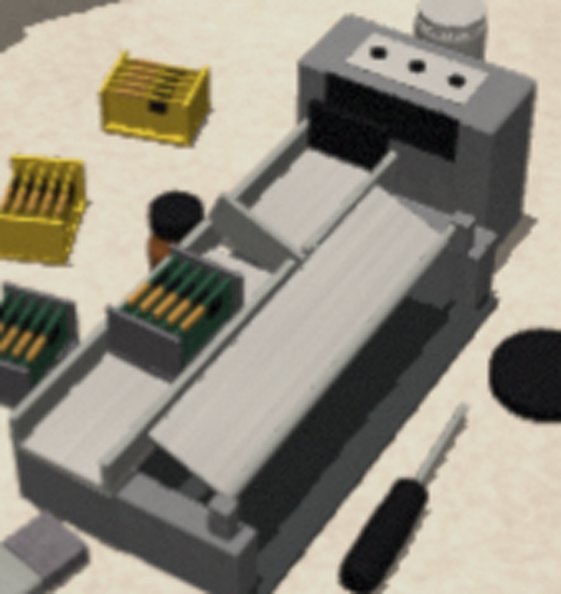

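The enlarged scene view shows the head's top corners at (300,62), (492,132), (535,85) and (349,15). The lane wall entry ends are at (17,412) and (110,463). The rack's rear top edge runs (110,308)–(183,345). I'll fit both cameras together.

```bash
python3 - <<'E'
from h import *
d=pickle.load(open("top.pkl","rb"));a=pickle.load(open("scene.pkl","rb"))
px=lambda L:np.array(L,float)/3.2+[200,170]-0.35
ps=lambda L:np.array(L,float)/3.3+[245,170]-0.35
C=np.array([[105,253,125],[105,183,125],[-45,183,125],[-45,253,125],[33,-150,80],[-33,-150,80]])/1e3
uv=px([[35,62],[155,55],[157,308],[37,318],[738,169],[743,285]])
us=ps([[535,85],[492,132],[300,62],[349,15],[110,463],[17,412]])
ft=lambda p:(proj(d,c2w(p,C))-uv).ravel()
fs=lambda p:(proj(a,c2w(p,C))-us).ravel()
for n,f in(("top",ft),("scene",fs),("both",lambda p:np.r_[ft(p),fs(p)])):
    s=least_squares(f,[.45,.05,0]);p=s.x;print(n,p.round(4));
    print(s.fun.reshape(-1,2).round(1).tolist())
np.save("p.npy",p)
print("rack rear top: scene",w2c(p,ray_at_z(a,ps([[110,308],[183,345],[242,285]]),.1)).round(4).tolist())
print("top",w2c(p,ray_at_z(d,px([[593,181],[595,285],[472,183],[475,285]]),.1)).round(4).tolist())
print("tcp",w2c(p,[[0.5554,-.0712,.286]]))
E
```

```text
top [0.5225 0.0131 0.0446]
[[-0.9, -1.6], [0.0, -1.0], [0.6, 2.0], [-1.4, 0.4], [0.3, 0.6], [1.3, -0.7]]
scene [0.527  0.0156 0.0525]
[[2.1, -2.2], [1.0, 0.1], [-0.9, -0.6], [-0.1, -1.4], [-1.0, 0.3], [-0.8, 1.9]]
both [0.5246 0.0141 0.0482]
[[-1.6, -2.2], [-0.7, -1.7], [0.2, 1.3], [-1.8, -0.2], [-0.4, -0.8], [0.8, -2.1], [1.1, -2.0], [-0.1, 0.3], [-1.9, -0.6], [-0.9, -1.4], [-2.8, 0.1], [-2.5, 1.6]]
rack rear top: scene [[-0.0239, -0.0605, 0.1], [0.0308, -0.0631, 0.1], [0.032, -0.0014, 0.1]]
top [[0.0236, -0.0634, 0.1], [-0.0362, -0.0608, 0.1], [0.0254, 0.0055, 0.1], [-0.0334, 0.0067, 0.1]]
tcp [[ 0.02666354 -0.08671026  0.286     ]]
```

{"method": "apply_moves", "body": {
  "series": [
    {"x": 0, "y": 0.17, "z": 0.4, "ax": 0, "ay": 0, "az": 0, "grip": 0.34},
    {"x": 0, "y": 0, "z": 0.25, "ax": 0, "ay": 0, "az": 0, "grip": 0.34},
    {"x": 0, "y": 0, "z": 0, "ax": 0, "ay": 0, "az": 0, "grip": 0.34}
  ]
}}

```text
clock: 4.1
eef_pos: [0.563, -0.072, 0.2706]
tcp_rot: [[-0.044, 0.999, -0.001], [0.999, 0.044, 0.0], [0.0, -0.001, -1.0]]
contact_force: [0.5, -0.7, 0.0]
grip_width: 0.0562
grip_force: 0.0
```

{"method": "apply_moves", "body": {
  "series": [
    {"x": 0, "y": 0, "z": 0.2, "ax": 0, "ay": 0, "az": 0, "grip": 0.34},
    {"x": 0, "y": 0, "z": 0, "ax": 0, "ay": 0, "az": 0, "grip": 0.34}
  ]
}}

```text
clock: 4.3
eef_pos: [0.5628, -0.072, 0.2647]
tcp_rot: [[-0.044, 0.999, -0.001], [0.999, 0.044, 0.0], [0.0, -0.001, -1.0]]
contact_force: [-0.9, 0.2, -0.0]
grip_width: 0.056
grip_force: 0.0
```

{"method": "apply_moves", "body": {
  "series": [
    {"x": 0, "y": 0, "z": 0.15, "ax": 0, "ay": 0, "az": 0, "grip": 0.34},
    {"x": 0, "y": 0, "z": 0, "ax": 0, "ay": 0, "az": 0, "grip": 0.34},
    {"x": 0, "y": 0, "z": 0, "ax": 0, "ay": 0, "az": 0, "grip": 0.34}
  ]
}}

```text
clock: 4.6
eef_pos: [0.563, -0.0721, 0.2606]
tcp_rot: [[-0.044, 0.999, -0.0], [0.999, 0.044, 0.0], [0.0, -0.0, -1.0]]
contact_force: [0.4, 0.4, 0.8]
grip_width: 0.0565
grip_force: 0.0
```

{"method": "apply_moves", "body": {
  "series": [
    {"x": 0, "y": 0, "z": 0.15, "ax": 0, "ay": 0, "az": 0, "grip": 0.34},
    {"x": 0, "y": 0, "z": 0, "ax": 0, "ay": 0, "az": 0, "grip": 0.34},
    {"x": 0, "y": 0, "z": 0, "ax": 0, "ay": 0, "az": 0, "grip": 0.34}
  ]
}}

```text
clock: 4.9
eef_pos: [0.5634, -0.0722, 0.2566]
tcp_rot: [[-0.044, 0.999, 0.001], [0.999, 0.044, -0.0], [-0.0, 0.001, -1.0]]
contact_force: [0.6, -0.5, 3.0]
grip_width: 0.0563
grip_force: 1.5
```

{"method": "apply_moves", "body": {
  "series": [
    {"x": 0, "y": 0, "z": 0.15, "ax": 0, "ay": 0, "az": 0, "grip": 0.34},
    {"x": 0, "y": 0, "z": 0, "ax": 0, "ay": 0, "az": 0, "grip": 0.34},
    {"x": 0, "y": 0, "z": 0, "ax": 0, "ay": 0, "az": 0, "grip": 0.34}
  ]
}}

```text
clock: 5.2
eef_pos: [0.5632, -0.0722, 0.2521]
tcp_rot: [[-0.044, 0.999, 0.001], [0.999, 0.044, -0.0], [-0.0, 0.001, -1.0]]
contact_force: [-0.5, -1.0, 4.3]
grip_width: 0.0561
grip_force: 2.0
```

{"method": "apply_moves", "body": {
  "series": [
    {"x": 0, "y": 0, "z": 0.1, "ax": 0, "ay": 0, "az": 0, "grip": 0.34},
    {"x": 0, "y": 0, "z": 0, "ax": 0, "ay": 0, "az": 0, "grip": 0.34},
    {"x": 0, "y": 0, "z": 0, "ax": 0, "ay": 0, "az": 0, "grip": 0.34}
  ]
}}

```text
clock: 5.5
eef_pos: [0.5629, -0.0722, 0.2489]
tcp_rot: [[-0.044, 0.999, -0.0], [0.999, 0.044, -0.0], [-0.0, -0.0, -1.0]]
contact_force: [-1.5, -1.1, 5.2]
grip_width: 0.0563
grip_force: 2.4
```

{"method": "apply_moves", "body": {
  "series": [
    {"x": 0, "y": 0, "z": 0.06, "ax": 0, "ay": 0, "az": 0, "grip": 0.34},
    {"x": 0, "y": 0, "z": 0, "ax": 0, "ay": 0, "az": 0, "grip": 0.34},
    {"x": 0, "y": 0, "z": 0, "ax": 0, "ay": 0, "az": 0, "grip": 0.34}
  ]
}}

```text
clock: 5.8
eef_pos: [0.5626, -0.0722, 0.2471]
tcp_rot: [[-0.043, 0.999, -0.001], [0.999, 0.043, -0.0], [-0.0, -0.001, -1.0]]
contact_force: [-2.8, -0.7, 6.0]
grip_width: 0.0563
grip_force: 2.6
```

{"method": "apply_moves", "body": {
  "series": [
    {"x": 0, "y": 0, "z": 0.05, "ax": 0, "ay": 0, "az": 0, "grip": 0.34},
    {"x": 0, "y": 0, "z": 0, "ax": 0, "ay": 0, "az": 0, "grip": 0.34},
    {"x": 0, "y": 0, "z": 0, "ax": 0, "ay": 0, "az": 0, "grip": 0.34}
  ]
}}

```text
clock: 6.1
eef_pos: [0.5624, -0.0722, 0.2456]
tcp_rot: [[-0.043, 0.999, -0.001], [0.999, 0.043, -0.001], [-0.0, -0.001, -1.0]]
contact_force: [-4.0, -0.2, 5.5]
grip_width: 0.0562
grip_force: 2.8
```

```bash
python3 - <<'E'
from bench import r
from h import *
s=r.state();p=np.load("p.npy");print(w2c(p,[s["eef_pos"]]),s["contact_force"])
a=r.get_image("scene")
cv2.imwrite("pics/s2.png",cv2.resize(a["color"][170:350,245:415],None,fx=3.3,fy=3.3,interpolation=cv2.INTER_CUBIC))
E
```

```text
[[ 0.03364666 -0.08804508  0.24555246]] [-3.97246514 -0.15261523  5.47312958]
```

View pics/s2.png

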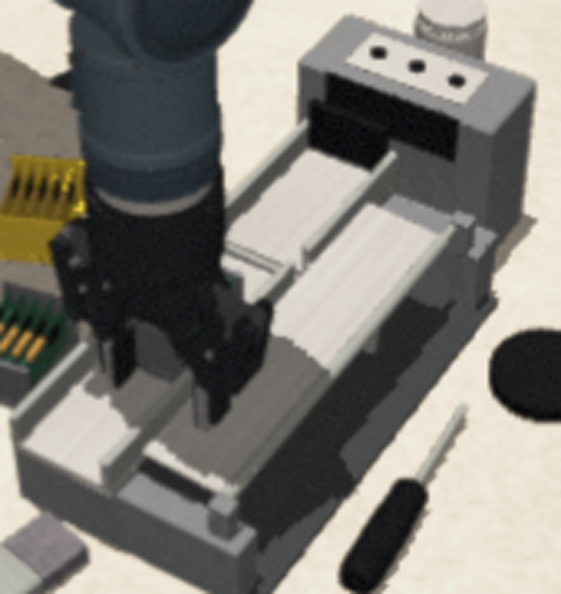

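The gate blade has dropped: only the slot at (255,258) shows. The treadle is nearly level, and the lane fingertip at (120,375) is behind the rack. I'll press a touch more to find the stop.

{"method": "apply_moves", "body": {
  "series": [
    {"x": 0, "y": 0, "z": 0.04, "ax": 0, "ay": 0, "az": 0, "grip": 0.34},
    {"x": 0, "y": 0, "z": 0, "ax": 0, "ay": 0, "az": 0, "grip": 0.34},
    {"x": 0, "y": 0, "z": 0, "ax": 0, "ay": 0, "az": 0, "grip": 0.34}
  ]
}}

```text
clock: 6.45
eef_pos: [0.5623, -0.0722, 0.2443]
tcp_rot: [[-0.043, 0.999, -0.002], [0.999, 0.043, -0.001], [-0.0, -0.002, -1.0]]
contact_force: [-4.5, -1.2, 6.5]
grip_width: 0.0563
grip_force: 3.0
```

{"method": "apply_moves", "body": {
  "series": [
    {"x": 0, "y": 0, "z": 0.04, "ax": 0, "ay": 0, "az": 0, "grip": 0.34},
    {"x": 0, "y": 0, "z": 0, "ax": 0, "ay": 0, "az": 0, "grip": 0.34},
    {"x": 0, "y": 0, "z": 0, "ax": 0, "ay": 0, "az": 0, "grip": 0.34}
  ]
}}

```text
clock: 6.75
eef_pos: [0.5622, -0.0722, 0.2431]
tcp_rot: [[-0.043, 0.999, -0.002], [0.999, 0.043, -0.001], [-0.001, -0.002, -1.0]]
contact_force: [-3.4, -1.5, 6.1]
grip_width: 0.0561
grip_force: 3.3
```

{"method": "apply_moves", "body": {
  "series": [
    {"x": 0, "y": 0, "z": 0.04, "ax": 0, "ay": 0, "az": 0, "grip": 0.34},
    {"x": 0, "y": 0, "z": 0, "ax": 0, "ay": 0, "az": 0, "grip": 0.34},
    {"x": 0, "y": 0, "z": 0, "ax": 0, "ay": 0, "az": 0, "grip": 0.34}
  ]
}}

```text
clock: 7.05
eef_pos: [0.5622, -0.0722, 0.2429]
tcp_rot: [[-0.043, 0.999, -0.001], [0.999, 0.043, -0.001], [-0.001, -0.001, -1.0]]
contact_force: [-6.8, -1.2, 12.4]
grip_width: 0.0565
grip_force: 6.5
```

{"method": "apply_moves", "body": {
  "series": [
    {"x": 0, "y": 0, "z": 0.04, "ax": 0, "ay": 0, "az": 0, "grip": 0.34},
    {"x": 0, "y": 0, "z": 0, "ax": 0, "ay": 0, "az": 0, "grip": 0.34},
    {"x": 0, "y": 0, "z": 0, "ax": 0, "ay": 0, "az": 0, "grip": 0.34}
  ]
}}

```text
clock: 7.35
eef_pos: [0.5622, -0.0722, 0.2427]
tcp_rot: [[-0.044, 0.999, -0.001], [0.999, 0.044, -0.001], [-0.001, -0.001, -1.0]]
contact_force: [-9.2, -1.2, 19.6]
grip_width: 0.0561
grip_force: 9.7
```

{"method": "apply_moves", "body": {
  "series": [
    {"x": 0, "y": 0, "z": -0.02, "ax": 0, "ay": 0, "az": 0, "grip": 0.34},
    {"x": 0.2, "y": 0, "z": 0, "ax": 0, "ay": 0, "az": 0, "grip": 0.34},
    {"x": 0.2, "y": 0, "z": 0, "ax": 0, "ay": 0, "az": 0, "grip": 0.34},
    {"x": 0.2, "y": 0, "z": 0, "ax": 0, "ay": 0, "az": 0, "grip": 0.34},
    {"x": 0.2, "y": 0, "z": 0, "ax": 0, "ay": 0, "az": 0, "grip": 0.34},
    {"x": 0.2, "y": 0, "z": 0, "ax": 0, "ay": 0, "az": 0, "grip": 0.34}
  ]
}}

```text
clock: 7.95
eef_pos: [0.5633, -0.0437, 0.2429]
tcp_rot: [[-0.042, 0.999, 0.005], [0.999, 0.042, -0.006], [-0.006, 0.004, -1.0]]
contact_force: [0.5, -6.9, 7.1]
grip_width: 0.0564
grip_force: 4.3
```

{"method": "apply_moves", "body": {
  "series": [
    {"x": 0.2, "y": 0, "z": 0, "ax": 0, "ay": 0, "az": 0, "grip": 0.34},
    {"x": 0.2, "y": 0, "z": 0, "ax": 0, "ay": 0, "az": 0, "grip": 0.34},
    {"x": 0.2, "y": 0, "z": 0, "ax": 0, "ay": 0, "az": 0, "grip": 0.34}
  ]
}}

```text
clock: 8.25
eef_pos: [0.5626, -0.0257, 0.243]
tcp_rot: [[-0.042, 0.999, 0.005], [0.999, 0.042, -0.006], [-0.006, 0.005, -1.0]]
contact_force: [0.7, -7.8, 6.8]
grip_width: 0.0565
grip_force: 4.4
```

{"method": "apply_moves", "body": {
  "series": [
    {"x": 0.2, "y": 0, "z": 0.02, "ax": 0, "ay": 0, "az": 0, "grip": 0.34},
    {"x": 0.2, "y": 0, "z": 0.01, "ax": 0, "ay": 0, "az": 0, "grip": 0.34},
    {"x": 0.2, "y": 0, "z": 0, "ax": 0, "ay": 0, "az": 0, "grip": 0.34},
    {"x": 0.2, "y": 0, "z": 0, "ax": 0, "ay": 0, "az": 0, "grip": 0.34}
  ]
}}

```text
clock: 8.65
eef_pos: [0.5622, -0.0023, 0.2429]
tcp_rot: [[-0.042, 0.999, 0.007], [0.999, 0.042, -0.008], [-0.008, 0.007, -1.0]]
contact_force: [0.6, -10.4, 10.4]
grip_width: 0.0563
grip_force: 5.7
```

{"method": "apply_moves", "body": {
  "series": [
    {"x": 0.2, "y": 0, "z": 0, "ax": 0, "ay": 0, "az": 0, "grip": 0.34},
    {"x": 0.2, "y": 0, "z": 0, "ax": 0, "ay": 0, "az": 0, "grip": 0.34},
    {"x": 0.2, "y": 0, "z": 0, "ax": 0, "ay": 0, "az": 0, "grip": 0.34},
    {"x": 0.2, "y": 0, "z": 0, "ax": 0, "ay": 0, "az": 0, "grip": 0.34}
  ]
}}

```text
clock: 9.05
eef_pos: [0.5611, 0.0217, 0.2429]
tcp_rot: [[-0.041, 0.999, 0.007], [0.999, 0.042, -0.008], [-0.008, 0.007, -1.0]]
contact_force: [0.5, -10.4, 11.1]
grip_width: 0.0564
grip_force: 5.8
```

```bash
python3 - <<'E'
from bench import r
from h import *
s=r.state();p=np.load("p.npy");print(w2c(p,[s["eef_pos"]]),s["contact_force"])
a=r.get_image("scene")
cv2.imwrite("pics/s3.png",cv2.resize(a["color"][170:350,245:415],None,fx=3.3,fy=3.3,interpolation=cv2.INTER_CUBIC))
E
```

```text
[[0.03688208 0.0058348  0.24286181]] [  0.51954966 -10.41151948  11.09467519]
```

View pics/s3.png

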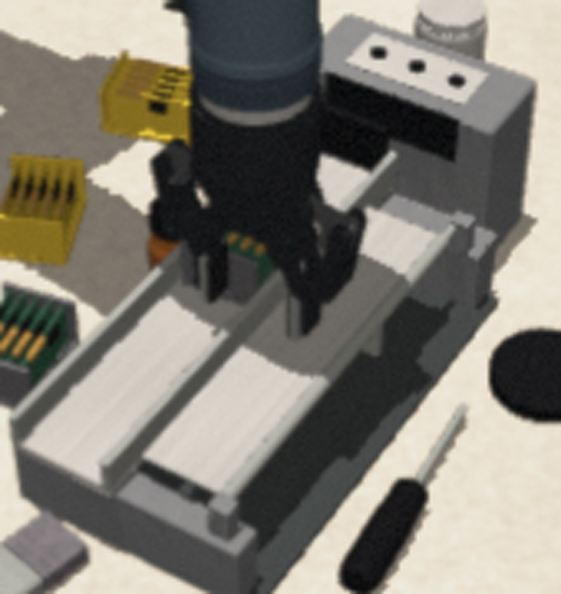

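The rack is being pushed through the gate ahead of the lane fingertip (215,285), with the treadle still held level at (300,325). Continuing.

{"method": "apply_moves", "body": {
  "series": [
    {"x": 0.2, "y": 0, "z": 0, "ax": 0, "ay": 0, "az": 0, "grip": 0.34},
    {"x": 0.2, "y": 0, "z": 0, "ax": 0, "ay": 0, "az": 0, "grip": 0.34},
    {"x": 0.2, "y": 0, "z": 0, "ax": 0, "ay": 0, "az": 0, "grip": 0.34},
    {"x": 0.2, "y": 0, "z": 0, "ax": 0, "ay": 0, "az": 0, "grip": 0.34},
    {"x": 0.2, "y": 0, "z": 0, "ax": 0, "ay": 0, "az": 0, "grip": 0.34},
    {"x": 0.2, "y": 0, "z": 0, "ax": 0, "ay": 0, "az": 0, "grip": 0.34}
  ]
}}

```text
clock: 9.7
eef_pos: [0.5596, 0.0578, 0.2429]
tcp_rot: [[-0.041, 0.999, 0.007], [0.999, 0.041, -0.008], [-0.008, 0.007, -1.0]]
contact_force: [1.0, -9.7, 11.6]
grip_width: 0.0561
grip_force: 6.2
```

{"method": "apply_moves", "body": {
  "series": [
    {"x": 0.2, "y": 0, "z": 0, "ax": 0, "ay": 0, "az": 0, "grip": 0.34},
    {"x": 0.2, "y": 0, "z": 0, "ax": 0, "ay": 0, "az": 0, "grip": 0.34},
    {"x": 0.2, "y": 0, "z": 0, "ax": 0, "ay": 0, "az": 0, "grip": 0.34},
    {"x": 0.2, "y": 0, "z": 0, "ax": 0, "ay": 0, "az": 0, "grip": 0.34},
    {"x": 0.1, "y": 0, "z": 0, "ax": 0, "ay": 0, "az": 0, "grip": 0.34},
    {"x": 0.1, "y": 0, "z": 0, "ax": 0, "ay": 0, "az": 0, "grip": 0.34}
  ]
}}

```text
clock: 10.3
eef_pos: [0.5582, 0.0878, 0.2428]
tcp_rot: [[-0.041, 0.999, 0.007], [0.999, 0.041, -0.007], [-0.008, 0.007, -1.0]]
contact_force: [0.6, -9.5, 11.4]
grip_width: 0.0563
grip_force: 6.4
```

{"method": "apply_moves", "body": {
  "series": [
    {"x": 0.1, "y": 0, "z": 0, "ax": 0, "ay": 0, "az": 0, "grip": 0.34},
    {"x": 0.1, "y": 0, "z": 0, "ax": 0, "ay": 0, "az": 0, "grip": 0.34}
  ]
}}

```text
clock: 10.5
eef_pos: [0.5579, 0.0938, 0.2429]
tcp_rot: [[-0.041, 0.999, 0.007], [0.999, 0.041, -0.007], [-0.007, 0.007, -1.0]]
contact_force: [1.2, -10.9, 11.1]
grip_width: 0.0561
grip_force: 6.5
```

{"method": "apply_moves", "body": {
  "series": [
    {"x": 0.1, "y": 0, "z": 0, "ax": 0, "ay": 0, "az": 0, "grip": 0.34},
    {"x": 0.1, "y": 0, "z": 0, "ax": 0, "ay": 0, "az": 0, "grip": 0.34},
    {"x": 0.1, "y": 0, "z": 0, "ax": 0, "ay": 0, "az": 0, "grip": 0.34}
  ]
}}

```text
clock: 10.8
eef_pos: [0.5575, 0.1027, 0.2428]
tcp_rot: [[-0.041, 0.999, 0.007], [0.999, 0.041, -0.007], [-0.007, 0.007, -1.0]]
contact_force: [1.0, -10.3, 11.7]
grip_width: 0.0564
grip_force: 6.5
```

{"method": "apply_moves", "body": {
  "series": [
    {"x": 0.06, "y": 0, "z": 0, "ax": 0, "ay": 0, "az": 0, "grip": 0.34},
    {"x": 0.06, "y": 0, "z": 0, "ax": 0, "ay": 0, "az": 0, "grip": 0.34}
  ]
}}

```text
clock: 11.0
eef_pos: [0.5573, 0.1063, 0.2428]
tcp_rot: [[-0.041, 0.999, 0.007], [0.999, 0.041, -0.007], [-0.007, 0.007, -1.0]]
contact_force: [0.2, -10.5, 13.1]
grip_width: 0.0563
grip_force: 6.6
```

{"method": "apply_moves", "body": {
  "series": [
    {"x": 0.05, "y": 0, "z": 0, "ax": 0, "ay": 0, "az": 0, "grip": 0.34},
    {"x": 0.05, "y": 0, "z": 0, "ax": 0, "ay": 0, "az": 0, "grip": 0.34}
  ]
}}

```text
clock: 11.2
eef_pos: [0.5572, 0.109, 0.2428]
tcp_rot: [[-0.041, 0.999, 0.007], [0.999, 0.041, -0.009], [-0.009, 0.007, -1.0]]
contact_force: [1.0, -15.3, 12.0]
grip_width: 0.0566
grip_force: 8.1
```

Contact with the end stop at the expected place. I'll nudge a little more and hold.

{"method": "apply_moves", "body": {
  "series": [
    {"x": 0.03, "y": 0, "z": 0, "ax": 0, "ay": 0, "az": 0, "grip": 0.34},
    {"x": 0.03, "y": 0, "z": 0, "ax": 0, "ay": 0, "az": 0, "grip": 0.34},
    {"x": 0, "y": 0, "z": 0, "ax": 0, "ay": 0, "az": 0, "grip": 0.34},
    {"x": 0, "y": 0, "z": 0, "ax": 0, "ay": 0, "az": 0, "grip": 0.34}
  ]
}}

```text
clock: 11.6
eef_pos: [0.5572, 0.1096, 0.2429]
tcp_rot: [[-0.041, 0.999, 0.007], [0.999, 0.041, -0.012], [-0.012, 0.006, -1.0]]
contact_force: [1.1, -17.4, 13.1]
grip_width: 0.0563
grip_force: 9.8
```

```bash
python3 - <<'E'
from bench import r
from h import *
s=r.state();p=np.load("p.npy");print(w2c(p,[s["eef_pos"]]),s["contact_force"])
a=r.get_image("scene")
cv2.imwrite("pics/s4.png",cv2.resize(a["color"][170:350,245:415],None,fx=3.3,fy=3.3,interpolation=cv2.INTER_CUBIC))
E
```

```text
[[0.03716467 0.093786   0.24286879]] [  1.09752575 -17.42755229  13.11465627]
```

View pics/s4.png

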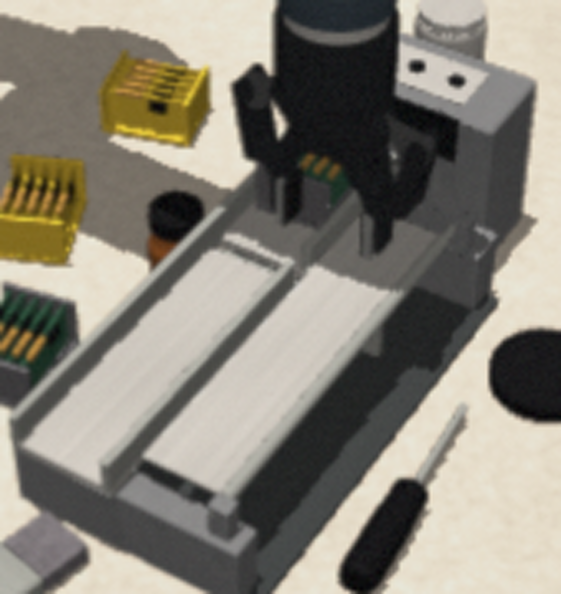

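The rack is home, clear of the slot at (250,250), and the fingertip is behind its rear plate at about (290,205). I'll back off slightly and then rise.

{"method": "apply_moves", "body": {
  "series": [
    {"x": -0.12, "y": 0, "z": 0, "ax": 0, "ay": 0, "az": 0, "grip": 0.34},
    {"x": -0.12, "y": 0, "z": 0, "ax": 0, "ay": 0, "az": 0, "grip": 0.34},
    {"x": 0, "y": 0, "z": 0, "ax": 0, "ay": 0, "az": 0, "grip": 0.34}
  ]
}}

```text
clock: 11.95
eef_pos: [0.5573, 0.1066, 0.2428]
tcp_rot: [[-0.044, 0.999, 0.007], [0.999, 0.044, 0.004], [0.004, 0.007, -1.0]]
contact_force: [0.6, 1.3, 10.8]
grip_width: 0.0565
grip_force: 5.4
```

{"method": "apply_moves", "body": {
  "series": [
    {"x": 0, "y": 0, "z": -0.25, "ax": 0, "ay": 0, "az": 0, "grip": 0.34},
    {"x": 0, "y": 0, "z": -0.25, "ax": 0, "ay": 0, "az": 0, "grip": 0.34},
    {"x": 0, "y": 0, "z": -0.4, "ax": 0, "ay": 0, "az": 0, "grip": 0.34},
    {"x": 0, "y": 0, "z": -0.8, "ax": 0, "ay": 0, "az": 0, "grip": 0.34},
    {"x": 0, "y": 0, "z": -0.9, "ax": 0, "ay": 0, "az": 0, "grip": 0.34},
    {"x": 0, "y": 0, "z": -0.9, "ax": 0, "ay": 0, "az": 0, "grip": 0.34}
  ]
}}

```text
clock: 12.55
eef_pos: [0.5539, 0.1059, 0.3455]
tcp_rot: [[-0.044, 0.999, -0.004], [0.999, 0.044, -0.0], [-0.0, -0.004, -1.0]]
contact_force: [1.5, 0.1, -0.7]
grip_width: 0.0565
grip_force: 0.0
```

{"method": "apply_moves", "body": {
  "series": [
    {"x": -0.7, "y": 0, "z": -0.9, "ax": 0, "ay": 0, "az": 0, "grip": 0.34},
    {"x": -0.9, "y": 0, "z": -0.7, "ax": 0, "ay": 0, "az": 0, "grip": 0.34},
    {"x": -0.9, "y": 0, "z": 0, "ax": 0, "ay": 0, "az": 0, "grip": 0.34},
    {"x": -0.9, "y": 0, "z": 0, "ax": 0, "ay": 0, "az": 0, "grip": 0.34},
    {"x": -0.9, "y": 0, "z": 0, "ax": 0, "ay": 0, "az": 0, "grip": 0.34},
    {"x": 0, "y": 0, "z": 0, "ax": 0, "ay": 0, "az": 0, "grip": 0.34},
    {"x": 0, "y": 0, "z": 0, "ax": 0, "ay": 0, "az": 0, "grip": 0.34}
  ]
}}

```text
clock: 13.25
eef_pos: [0.5601, -0.0232, 0.3928]
tcp_rot: [[-0.043, 0.999, -0.003], [0.999, 0.043, 0.001], [0.001, -0.003, -1.0]]
contact_force: [0.2, 0.5, -0.4]
grip_width: 0.0566
grip_force: 0.0
```

```bash
python3 - <<'E'
from bench import r
from h import *
a=r.get_image("scene")
cv2.imwrite("pics/s5.png",cv2.resize(a["color"][170:350,245:415],None,fx=3.3,fy=3.3,interpolation=cv2.INTER_CUBIC))
E
```

```text
(no output)
```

View pics/s5.png

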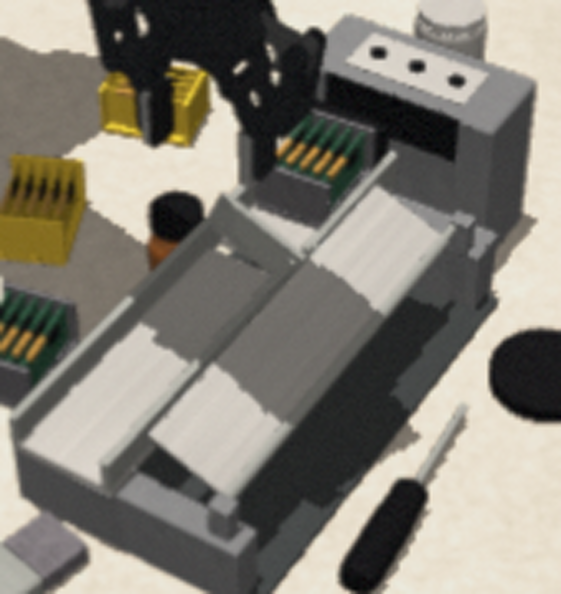

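The rack sits home at (320,160), the gate blade is up again at (258,230), the treadle is raised and the gripper is clear above.

```bash
python3 -c "
from bench import r
print(r.close_job())"
```

```text
the job is handed in; nothing more can be done
None
```

The job is handed in: the last picture shows the rack home against the end stop, the gate sprung shut behind it and the gripper clear; no verdict came back.

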